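# Load the square blank into its die and key the cap home

### The arm

A 6-joint arm with a two-finger parallel gripper is mounted at the origin on the work surface. World frame = base frame: x ahead of the robot, y to its left, z up, the work surface at z = 0. Lengths are in mm, angles in degrees, forces in N, time in s.
With the tool pointing down it reaches from about 275 to 750 mm from the base axis. Payload 10.2 kg.
Tool frame: the origin (TCP) lies at the very end of the fingers, on their centre line; the grasp point (between the pads) lies 19 mm behind it (env.pinch_z is the distance from the TCP to the grasp point, in mm); z points along the fingers, y is the line along which they close (so a half turn about z gives the same grasp; the last joint's range is limited). The gripper opens to 88 mm and grips with 3 to 60 N. Pads are 18 mm wide; open, the fingers measure 123 mm over their backs; the gripper's body (75 mm by 187 mm) begins 45 mm behind the grasp point.
Start: joints at [58.591, 17.928, 85.812, -0, 76.261, -12.8], TCP at [167.55, 497.552, 238.72] pointing down, gripper open.
Joint ranges: [-168.41, 168.41], [-55.51, 124.54], [10.69, 146.95], [-70.63, 250.63], [1, 178], [-165.06, 165.06]. Speed limits (degrees/s): [136.94, 136.94, 172.46, 180, 180, 180].

### API

Orientations are given as a 3x3 rotation matrix whose columns are the frame's x, y, z axes.
In Python, from rig import env gives the robot as it stands. The module is installed in compiled form; this text tells all that it offers.
- The arm moves only by the tool carry_out, never from a script. Its argument "steps" is a list that holds one entry, the list of rows, each a list of 4 numbers: the shift along the tool's x, y, z each as a share of 0.2 m, from -1 to 1, then the turn about the tool's z as a share of pi/4 rad, from -1 to 1. In form: [[[x, y, z, turn], ...]]. A call has 1 to 12 rows; each row is the pose to reach, as a shift and turn from the pose commanded when the call began, along the tool's axes at that moment; what a row does not reach only later rows make up. A row lasts 1/10 s, in which the tool goes at most 50 mm and 8.59 degrees, less where a joint would pass 70% of its speed; a pose out of reach is approached as far as the arm can. A call with a number of a shift or a turn outside -1 to 1 is refused whole. A call with a gripper value outside its range is refused whole. "fingers" is the closure in counts, from 0 (fully open) to 255 (shut), set as the call begins (left out, the last holds). The fingers move at their own pace and stop on an object; "force" is the grip in N (left out, the last holds). Time passes only in rows, so rows that repeat a pose let the fingers close. It gives the time, the measured TCP pose, the force, the opening and the grip force at its end, in the units of the state.
- env.get_state(): the state, without advancing time (a new reading comes with each control period).
- env.capture(name): name is "scene" or "top"; returns a dict with "color" (400x640x3 uint8, blue, green, red), "mtx" (3x3 intrinsics, pixels), "k1" (the pictures are not rectified: a ray, as slopes to the right and down, at radius r is drawn at 1 + k1 r^2 times it, then the intrinsics apply), "origin" and "rotation" of the camera in the world. Camera axes: x right, y down, z forward; pixel columns grow to the right and rows downward; lengths in mm; the calibration is good to about 2 mm. A picture is of the moment at which its call begins. There is no depth.
- env.finish_job(): hands the job in; it is judged then, once.
The state is a dict: "time": time; "joint_positions": joint angles; "joint_velocities": joint speeds; "joint_efforts": joint torques, N m; "tool_pos": TCP position; "eef_rot": TCP orientation; "force": force on the tool from outside, world axes, zero at the start; "wrist_torque": the same for the moment, N m; "finger_gap": finger opening in mm; "grasp_force": force on a finger pad.
Only numpy, scipy, OpenCV 4.12 (cv2) and the standard library are available. Lean on these libraries where they do the work, as an engineer would, in place of code of your own. Each camera call takes 0.05 s, during which the arm holds its last target. There are 200 camera calls.

### The job

Take the square one of the three aluminium blanks on the cork mat and lay it flat in the bottom of the square cavity of the die. Then put the aluminium cap over the die's boss and turn it until its hidden lugs drop into the slots and it sits fully home on the base plate, and let go. Leave everything else, the other two blanks included, where it stands.

Things in the scene. Friction and masses are not known exactly. Their poses are not given: they have to be found in the camera images.
- die: The fixed die, origin at the centre of its underside: a round dark steel base plate (124 mm diameter, 12 mm thick) with a round steel boss (76 mm diameter) whose flat top is 36 mm above the table.
- die_cavity (a point): Centre of the floor of the die's square cavity, 29 mm above the table. The cavity, in the top of the boss, is 35 mm wide and 7 mm deep, sides along this point's x and y axes; the top 2.5 mm of its walls slope outwards to a 40 mm wide mouth.
- die_plate (a point): Centre of the top of the die's base plate, 12 mm above the table on the boss axis, where the cap's skirt rests when home. Six slots, one every 60 degrees, run down the boss's whole outer side, each about 15 mm wide and over 6.5 mm deep; their bearing is unrelated to the cavity, differs each time and is not given.
- blank_square_c (a point): Centre of the square aluminium blank, 32 x 32 x 16 mm, the sides along its x and y axes; it lies loose on the cork mat. Lying flat in the cavity it stands 9 mm proud of the boss, so hold it only by its upper 8 mm or so.
- cap_handle (a point): Centre of the cap's bar handle, 57 mm above the cap's lower rim; the bar is 46 mm long (x axis), 14 mm thick (y), 32 mm high. A loose aluminium hood, 86 mm diameter, skirt 79.6 mm inside, its lowest 7 mm flared to 87 mm inside (94 mm outside), flat top 41 mm above the rim, 0.18 to 0.35 kg. Inside, 10 mm up from the rim, are three lugs 8 mm wide, 120 degrees apart.
- mat: Fixed round cork mat, 156 mm diameter, 3 mm thick, origin at the centre of its underside; the three blanks lie on it, in any order.
- blank_round_c (a point): Centre of the round aluminium blank, 34 mm diameter, 16 mm thick. Not to be used.
- blank_oblong_c (a point): Centre of the oblong aluminium blank, 48 mm (x axis) x 32 mm x 16 mm. Not to be used.
- bottle_c (a point): Half-way up the brown glass bottle, 56 mm diameter, 150 mm high, standing. Bystander.
- cup_c (a point): Half-way up the teal pencil cup, 72 mm diameter, 95 mm high, with pencils up to 155 mm. Bystander.
- coaster_c (a point): Centre of the white ceramic coaster, 92 mm diameter, 8 mm thick. Bystander.
- tape_c (a point): Half-way up the blue tape roll on its white spindle, 92 mm diameter, 49 mm high in all. Bystander.
- stapler_c (a point): Middle of the silver stapler, 132 mm long (x axis), 36 mm wide, 53 mm high. Bystander.
- cap: The same cap, origin at the centre of its lower rim. Set on the boss, the skirt goes 10 mm over it and the lugs ride on the boss top (rim 26 mm above the table); within a turn of 60 degrees either way the lugs meet slots (about 5 degrees of play each side) and the cap can go down 14 mm more, by its weight or a light push, to the base plate.
- blank_square: The same square blank, with its origin at the centre of its underside.
Things that resemble listed ones, but are neither listed nor needed, are in the scene too. What is shaped like the blank_square but blue is not meant. There is more than one size of the die; the job needs the larger.

How it is judged (in metres and radians):
On the way, in this order (a step that is already met when the one before it is completed fails the run):
1. the square blank lies flat in the die's cavity (horizontal distance between blank_square_c and die_cavity below 0.004 m and z of blank_square_c in the frame of die_cavity below 0.0098 m and angle between blank_square_c's own z axis and vertical below 0.08 rad), for 0.2 s.
2. the cap is fully home on the base plate over the blank (z of cap_handle in the frame of die_plate below 0.0595 m and horizontal distance between cap_handle and die_plate below 0.006 m and angle between cap_handle's own z axis and vertical below 0.05 rad), for 0.2 s.
At the end, for the whole second after the job is handed in: The square blank lies flat in the cavity (centre within 4 mm of the cavity's, less than 1.8 mm off the floor, tilt under 0.08 rad), the cap is home over it (within 2.5 mm of the base plate, within 6 mm of the axis, tilt under 0.05 rad), and both are at rest and released (all of step 1 and all of step 2 and linear speed of each of cap, blank_square below 0.02 m/s); the robot touches nothing.
It fails at once if a bystander or another blank is shifted by more than 25 mm (distance of any of bottle_c, cup_c, coaster_c, tape_c, stapler_c, blank_round_c, blank_oblong_c from where it was at the start of the episode above 0.025 m).
It also fails if it takes over 72 s, if anything falls off the work surface, if the arm or the gripper's body presses on something with over 40 N, if the wrist force passes 120 N, or if a joint passes its speed limit or range.

## Working session

There is one attempt and no reset: what is moved stays moved. The work goes in short steps, Python scripts to look and compute and a tool call to move; the robot and the scene stay as the last step left them, time stands still between calls to the robot, and variables do not carry over. Pictures are saved under pics/ and viewed, at most 10 in all, crops included, and the job is handed in when it is done.

Besides the shell and the picture viewer there is one more tool, called after "Request:" as name(argument=value, ...) on one line, values as JSON. carry_out: Moves the arm, as the interface text tells. Its arguments: {"type":"object","properties":{"steps":{"type":"array","items":{"type":"array","items":{"type":"array","items":{"type":"number"}}}},"fingers":{"type":"number"},"force":{"type":"number"}},"required":["steps"]}

```bash
mkdir -p pics
cat > h.py <<'E'
import numpy as np, cv2
from rig import env
def snap(n,f):
    c=env.capture(n); cv2.imwrite(f'pics/{f}.png',c['color']); np.savez(f'pics/{f}.npz',**{k:np.array(v) for k,v in c.items()}); return c
def load(f): return dict(np.load(f'pics/{f}.npz'))
def world(c,uv,z):
    uv=np.array(uv,float).reshape(-1,2); M=c['mtx']; k=float(c['k1'])
    d=np.c_[(uv[:,0]-M[0,2])/M[0,0],(uv[:,1]-M[1,2])/M[1,1]]
    s=d.copy()
    for _ in range(30): s=d/(1+k*(s**2).sum(1,keepdims=True))
    r=np.c_[s,np.ones(len(s))]@c['rotation'].T; o=c['origin'].reshape(3)
    return o+r*((z-o[2])/r[:,2])[:,None]
def pix(c,P):
    p=(np.array(P,float).reshape(-1,3)-c['origin'].reshape(3))@c['rotation']; s=p[:,:2]/p[:,2:]
    s=s*(1+float(c['k1'])*(s**2).sum(1,keepdims=True)); M=c['mtx']
    return np.c_[s[:,0]*M[0,0]+M[0,2],s[:,1]*M[1,1]+M[1,2]]
E
python3 - <<'E'
from h import *
for n in('top','scene'):
    c=snap(n,n+'0'); print(n,c['origin'],c['rotation'],c['mtx'],c['k1'])
s=env.get_state(); print(s['eef_rot'],s['tool_pos'],s['time'],s['finger_gap'],env.pinch_z)
E
```

```text
top [ 398.67873487  -35.6024612  1174.9992488 ] [[-0.02658877 -0.98570296  0.16638121]
 [-0.99950361  0.02340052 -0.02109376]
 [ 0.01689878 -0.16685948 -0.98583586]] [[489.56402259   0.         322.81482434]
 [  0.         489.56402259 198.85840879]
 [  0.           0.           1.        ]] -0.03652082966395838
scene [1094.78592805 -420.12827022  764.14510328] [[ 0.61441684  0.57541527 -0.5398048 ]
 [ 0.78895319 -0.45389181  0.41416795]
 [-0.00669441 -0.68035248 -0.73285448]] [[388.69142953   0.         309.04726996]
 [  0.         388.69142953 204.74641953]
 [  0.           0.           1.        ]] -0.057943792040327936
[[-9.47718925e-01  3.19105799e-01 -5.73292082e-04]
 [ 3.19106234e-01  9.47718432e-01 -9.92822193e-04]
 [ 2.26504154e-04 -1.12385746e-03 -9.99999343e-01]] [167.43757003 497.35339858 238.23998711] 0.1 88.43142180054564 18.700000000000003
```

View pics/top0.png

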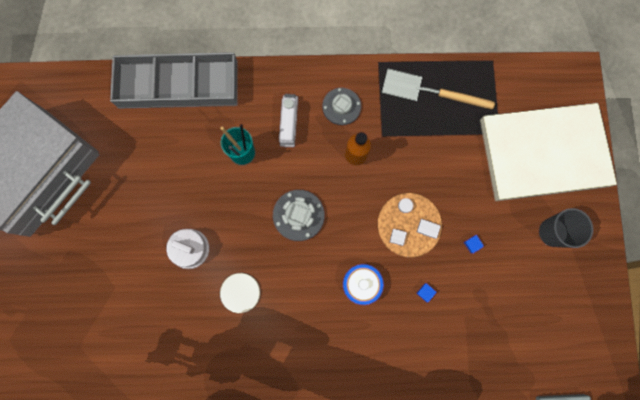

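View pics/scene0.png

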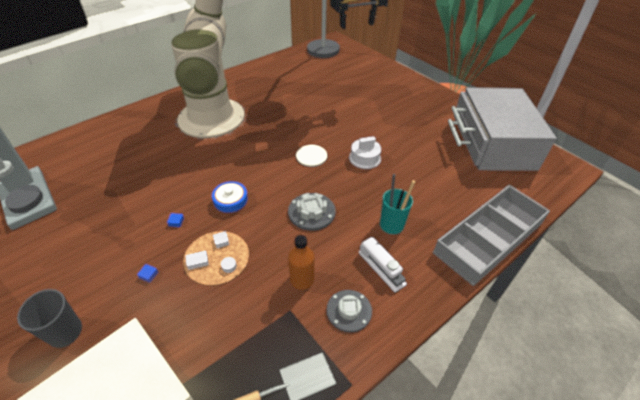

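Run:
```python
from h import *
t=load('top0')['color'];s=load('scene0')['color']
def cr(i,x,y,w,S): return cv2.resize(i[y:y+w,x:x+w],(S,S),interpolation=cv2.INTER_CUBIC)
a=np.hstack([cr(t,269,185,60,400),cr(t,380,195,60,400)])
b=np.hstack([cr(t,163,223,50,200),cr(s,285,185,50,200),cr(s,342,130,50,200),cr(s,190,220,60,200)])
cv2.imwrite('pics/m1.png',np.vstack([a,b]))
```

```text
(no output)
```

View pics/m1.png

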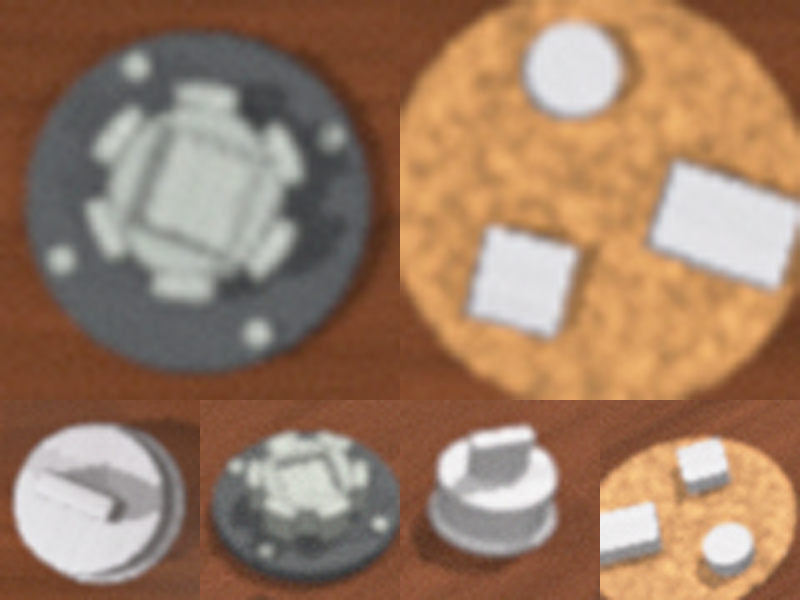

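Run:
```python
from h import *
c=load('top0'); im=c['color']; hsv=cv2.cvtColor(im,cv2.COLOR_BGR2HSV)
def rect(w):
    r=cv2.minAreaRect(w[:,:2].astype(np.float32)); return np.round(r[0],1),np.round(r[1],1),round(r[2],1)
# mat blanks
m=((hsv[...,1]<70)&(hsv[...,2]>150)).astype(np.uint8)
n,L,st,ce=cv2.connectedComponentsWithStats(m)
for i in range(1,n):
    x,y=ce[i]
    if 375<x<445 and 190<y<260 and st[i,4]>60:
        big=cv2.resize((L==i).astype(np.float32),None,fx=8,fy=8,interpolation=cv2.INTER_CUBIC)
        k=max(cv2.findContours((big>.5).astype(np.uint8),0,1)[0],key=len)[:,0]
        w=world(c,(k+.5)/8-.5,19); print('blank',ce[i],rect(w),w[:,:2].mean(0))
    if 163<x<213 and 223<y<273 and st[i,4]>200: print('cap',ce[i],st[i],world(c,ce[i],41))
# mat and plate
for nm,mk,box,z in(('mat',(hsv[...,0]<22)&(hsv[...,1]>90)&(hsv[...,2]>165),(370,185,450,265),3),('plate',(hsv[...,1]<110)&((hsv[...,0]>25)|(hsv[...,1]<60)),(265,180,335,250),12)):
    x0,y0,x1,y1=box; mm=mk[y0:y1,x0:x1].astype(np.uint8)
    k=max(cv2.findContours(mm,0,1)[0],key=cv2.contourArea)
    h=cv2.convexHull(k)[:,0]+[x0,y0]; w=world(c,h,z)
    print(nm,cv2.fitEllipse(w[:,:2].astype(np.float32)))
# blank rectified view, 0.25mm/px around die at z=36 / 29 search
g=cv2.GaussianBlur(cv2.cvtColor(im,cv2.COLOR_BGR2GRAY).astype(np.float32),(0,0),.7)
G=np.hypot(cv2.Sobel(g,5,1,0),cv2.Sobel(g,5,0,1))
c0=world(c,[[269+195/6.667,185+192/6.667]],36)[0]; print('die guess',c0)
def score(x,y,a,parts):
    s=0
    for W,z in parts:
        t=np.linspace(-W/2*.9,W/2*.9,30); e=np.full(30,W/2)
        q=np.r_[np.c_[t,e],np.c_[t,-e],np.c_[e,t],np.c_[-e,t]]
        R=np.array([[np.cos(a),-np.sin(a)],[np.sin(a),np.cos(a)]]); p=pix(c,np.c_[q@R.T+[x,y],np.full(120,z)]).astype(np.float32)
        s+=cv2.remap(G,p[:,:1],p[:,1:],1).mean()
    return s
for nm,P in(('both',[(35,29),(40,36)]),('35',[(35,29)]),('40',[(40,36)])):
    b=max((score(c0[0]+dx,c0[1]+dy,np.radians(a),P),c0[0]+dx,c0[1]+dy,a) for dx in np.arange(-6,6.1,1) for dy in np.arange(-6,6.1,1) for a in range(0,90,2)); print(nm,b)
# slots: brightness along ring r=35 at z=36
for r in(33.5,35.5):
    th=np.radians(np.arange(0,360,5)); q=np.c_[c0[0]+r*np.cos(th),c0[1]+r*np.sin(th),np.full(72,36)]
    p=pix(c,q).astype(np.float32); v=cv2.remap(g,p[:,:1],p[:,1:],1).ravel().reshape(6,12); print(v.mean(0).round())
# cap handle
```

```text
blank [405.27840909 205.19886364] (array([ 573. , -258.3]), array([35.4, 36.5]), 42.8) [ 573.44177659 -257.90780098]
blank [428.34201954 228.31596091] (array([ 516.6, -310.2]), array([53.1, 36.6]), 69.8) [ 516.58261928 -310.06042729]
cap [184.32033426 248.26926648] [ 166  229   37   40 1077] [[482.09325898 262.62776122  41.        ]]
blank [397.86729858 236.66824645] (array([ 498.6, -235.9]), array([36.8, 36.3]), 72.5) [ 498.68606267 -236.24959976]
mat ((529.0567016601562, -267.96527099609375), (154.27227783203125, 154.89633178710938), 45.073326110839844)
plate ((557.9334106445312, -0.6154208183288574), (122.34202575683594, 122.89874267578125), 117.59228515625)
die guess [556.73997149  -1.39977241  36.        ]
both (np.float32(185.5103), np.float64(562.7399714935822), np.float64(-7.399772413716782), 26)
35 (np.float32(85.02558), np.float64(550.7399714935822), np.float64(-7.399772413716782), 42)
40 (np.float32(104.37913), np.float64(552.7399714935822), np.float64(-7.399772413716782), 66)
[183. 166. 135. 106.  93.  95. 112. 146. 174. 186. 187. 187.]
[173. 157. 124.  95.  83.  84. 101. 136. 165. 175. 177. 176.]
```

Run:
```python
from h import *
c=load('top0'); im=c['color']
g=cv2.GaussianBlur(cv2.cvtColor(im,cv2.COLOR_BGR2GRAY).astype(np.float32),(0,0),.7)
G=np.hypot(cv2.Sobel(g,5,1,0),cv2.Sobel(g,5,0,1))
def score(x,y,a,parts):
    s=0
    for W,z in parts:
        t=np.linspace(-W/2*.85,W/2*.85,30); e=np.full(30,W/2)
        q=np.r_[np.c_[t,e],np.c_[t,-e],np.c_[e,t],np.c_[-e,t]]
        R=np.array([[np.cos(a),-np.sin(a)],[np.sin(a),np.cos(a)]]); p=pix(c,np.c_[q@R.T+[x,y],np.full(120,z)]).astype(np.float32)
        s+=cv2.remap(G,p[:,:1],p[:,1:],1).mean()
    return s
for P in([(35,29),(40,36)],[(37.5,33)],[(35,29)]):
  R=sorted(((score(557.9+dx,-.6+dy,np.radians(a),P),dx,dy,a) for dx in(-2,-1,0,1,2) for dy in (-2,-1,0,1,2) for a in range(0,90,3)),reverse=True)[:3]; print(R)
q=np.array([[42,470],[118,500],[108,520],[33,487]])-[0,400]; w=world(c,q/4+[163,223]-.4,73);print(w.round(1),w.mean(0))
w=world(c,np.array([[35,480],[112,510]])/4+[163,123]-.4,73);print(w)
q=np.array([[172,135],[247,155],[225,238],[147,212]]); w=world(c,q/6.667+[269,185]-.4,29);print(w.round(1),w.mean(0))
s=load('scene0')  # handle in scene crop: top edge bar
w=world(s,np.array([[472,438],[533,430]])/4.+[342-100,130-100]-.4,73);print('scene handle top',w,w.mean(0))
# rectified view of die from both
def rectify(c,x,y,z,W,S):
    u=np.linspace(W/2,-W/2,S); X,Y=np.meshgrid(u,u,indexing='ij'); p=pix(c,np.c_[(x+X).ravel(),(y+Y).ravel(),np.full(X.size,z)]).astype(np.float32)
    return cv2.remap(c['color'],p[:,0].reshape(S,S),p[:,1].reshape(S,S),cv2.INTER_CUBIC)
A=rectify(c,557.9,-.6,36,130,390); B=rectify(s,557.9,-.6,36,130,390)
cv2.imwrite('pics/m2.png',np.hstack([A,B]))
```

```text
[(np.float32(138.46799), 2, -2, 18), (np.float32(137.97168), 2, -2, 15), (np.float32(137.91318), 2, -2, 21)]
[(np.float32(72.486885), -1, 2, 66), (np.float32(71.96742), -1, 2, 69), (np.float32(71.363884), -2, 2, 66)]
[(np.float32(70.98229), -2, -2, 69), (np.float32(70.8853), -2, -2, 72), (np.float32(70.44494), -2, -2, 66)]
[[498.7 279.8  73. ]
 [480.8 236.8  73. ]
 [469.8 242.2  73. ]
 [489.2 284.6  73. ]] [484.62611195 260.86113036  73.        ]
[[493.13369715 283.61459238  73.        ]
 [475.31408075 240.05813301  73.        ]]
[[579.3   7.5  29. ]
 [571.5 -18.9  29. ]
 [542.  -10.6  29. ]
 [552.   16.8  29. ]] [561.19681543  -1.28513192  29.        ]
scene handle top [[472.24443497 243.52261214  73.        ]
 [492.68740736 284.81597104  73.        ]] [482.46592116 264.16929159  73.        ]
```

View pics/m2.png

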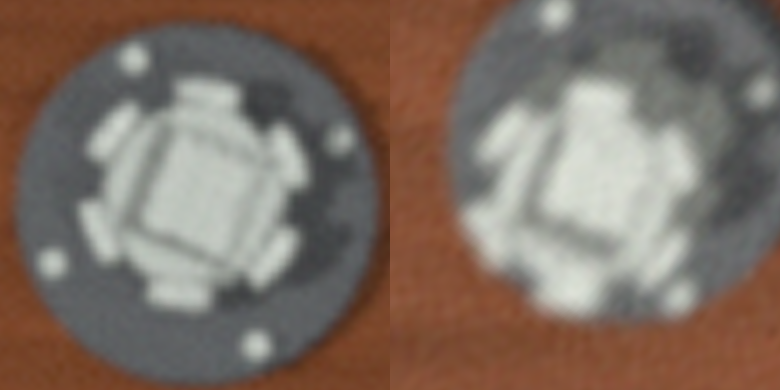

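Request:
carry_out(steps=[[[-0.914, -0.984, 0, 0], [-0.914, -0.984, 0, 0], [-0.914, -0.984, 0, 0], [-0.914, -0.984, 0, 0], [-0.914, -0.984, 0, 0], [-0.914, -0.984, 0, 0], [-0.914, -0.984, 0, 0]]], fingers=110, force=20)

```text
time: 0.8
tool_pos: [278.7, 251.2, 238.7]
eef_rot: [[-0.946, 0.323, 0.0], [0.323, 0.946, -0.0], [-0.0, -0.0, -1.0]]
force: [0.6, -0.1, 1.0]
finger_gap: 50.1
grasp_force: 0.0
```

Request:
carry_out(steps=[[[-0.914, -0.984, 0, 0], [-0.914, -0.984, 0, 0], [-0.914, -0.984, 0, 0], [-0.914, -0.984, 0, 0], [-0.914, -0.984, 0, 0], [-0.914, -0.984, 0, 0], [-0.914, -0.984, 0, 0]]])

```text
time: 1.5
tool_pos: [389.2, 7.1, 238.3]
eef_rot: [[-0.947, 0.321, -0.001], [0.321, 0.947, 0.0], [0.001, 0.0, -1.0]]
force: [0.3, 0.0, 0.5]
finger_gap: 49.8
grasp_force: 0.0
```

Request:
carry_out(steps=[[[-0.914, -0.984, 0.3, 0], [-0.914, -0.984, 0.4, 0], [-0.914, -0.984, 0.5, 0], [-0.914, -0.984, 0.6, 0], [-0.914, -0.984, 0.7, 0], [-0.914, -0.984, 0.7, 0], [-0.914, -0.984, 0.7, 0], [-0.914, -0.984, 0.7, 0], [-0.914, -0.984, 0.7, 0], [-0.914, -0.984, 0.7, 0]]])

```text
time: 2.5
tool_pos: [499.4, -235.6, 100.3]
eef_rot: [[-0.948, 0.317, 0.002], [0.317, 0.948, -0.001], [-0.002, -0.001, -1.0]]
force: [0.3, -0.2, 0.4]
finger_gap: 50.2
grasp_force: 0.0
```

Run:
```python
from h import *
c=snap('scene','s1'); o=load('scene0'); im=o['color']; hsv=cv2.cvtColor(im,cv2.COLOR_BGR2HSV)
m=((hsv[...,1]<70)&(hsv[...,2]>205)).astype(np.uint8)
n,L,st,ce=cv2.connectedComponentsWithStats(m)
for i in range(1,n):
    x,y=ce[i]
    if 180<x<250 and 225<y<280 and st[i,4]>30: print(ce[i],st[i,4],world(o,ce[i],19).round(1))
print('expected px',pix(o,[[499,-237,19]]), pix(c,[[499.4,-235.6,100.3]]))
v=c['color'][60:300,90:330]; cv2.imwrite('pics/s1c.png',np.hstack([cv2.resize(v,(400,400),interpolation=2),cv2.resize(im[225:285,180:240],(400,400),interpolation=2)]))
```

```text
[220.1875 237.375 ] 144 [[ 497.4 -235.9   19. ]]
[196.041841   257.66945607] 239 [[ 515.5 -310.5   19. ]]
[227.7739726  262.45890411] 146 [[ 573.2 -258.3   19. ]]
expected px [[220.13202983 238.00515629]] [[214.53262048 215.82722081]]
```

View pics/s1c.png

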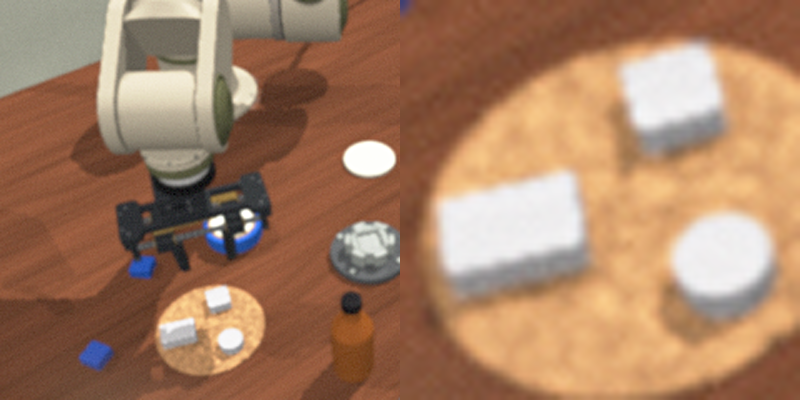

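Request:
carry_out(steps=[[[0, 0, 0.15, 0], [0, 0, 0.3, 0], [0, 0, 0.38, 0], [0, 0, 0.41, 0], [0, 0, 0.435, 0], [0, 0, 0.435, 0], [0, 0, 0.435, 0], [0, 0, 0.435, 0]]])

```text
time: 3.35
tool_pos: [499.2, -237.2, 12.5]
eef_rot: [[-0.948, 0.319, 0.001], [0.319, 0.948, -0.001], [-0.001, -0.0, -1.0]]
force: [0.3, 0.2, -0.9]
finger_gap: 50.2
grasp_force: 0.0
```

Request:
carry_out(steps=[[[0, 0, 0, 0], [0, 0, 0, 0], [0, 0, 0, 0], [0, 0, 0, 0], [0, 0, 0, 0], [0, 0, 0, 0], [0, 0, 0, 0], [0, 0, 0, 0]]], fingers=255, force=20)

```text
time: 4.15
tool_pos: [499.0, -237.0, 11.9]
eef_rot: [[-0.948, 0.319, 0.0], [0.319, 0.948, -0.0], [-0.0, -0.0, -1.0]]
force: [-0.5, 0.9, 5.0]
finger_gap: 31.8
grasp_force: 20.0
```

Request:
carry_out(steps=[[[0, 0, -0.1, 0], [0, 0, -0.25, 0], [0, 0, -0.35, 0], [0, 0, -0.35, 0], [0.02, 0.15, -0.35, 0], [0.03, 0.3, -0.35, 0], [0.04, 0.45, -0.35, 0], [0.05, 0.608, -0.35, 0]]])

```text
time: 4.95
tool_pos: [527.8, -117.3, 80.2]
eef_rot: [[-0.948, 0.32, -0.002], [0.32, 0.948, 0.001], [0.002, 0.0, -1.0]]
force: [0.7, -0.1, -0.5]
finger_gap: 31.5
grasp_force: 20.0
```

Request:
carry_out(steps=[[[0.01, 0.15, 0, 0], [0.02, 0.3, 0, 0], [0.03, 0.45, 0, 0], [0.047, 0.56, 0, 0], [0.047, 0.608, 0, 0], [0.047, 0.608, 0, 0], [0.047, 0.608, 0, 0], [0.047, 0.608, 0, 0]]])

```text
time: 5.75
tool_pos: [557.9, -1.4, 81.5]
eef_rot: [[-0.947, 0.32, -0.0], [0.32, 0.947, -0.0], [0.0, -0.0, -1.0]]
force: [0.3, 0.2, 0.1]
finger_gap: 31.8
grasp_force: 20.0
```

Run:
```python
from h import *
c=snap('scene','s2'); t=snap('top','t2')
s=env.get_state(); print(s['tool_pos'],s['finger_gap'],s['joint_positions'])
a=c['color'][140:240,260:360]; b=t['color'][165:265,250:350]
cv2.imwrite('pics/m3.png',np.hstack([cv2.resize(a,(400,400),interpolation=2),cv2.resize(b,(400,400),interpolation=2)]))
```

```text
[558.02077404  -1.18901126  81.66529042] 31.2972944934203 [-1.21490298e+01  3.16849121e+01  9.05918490e+01 -6.56260283e-03
  5.77253659e+01 -8.34692682e+01]
```

View pics/m3.png

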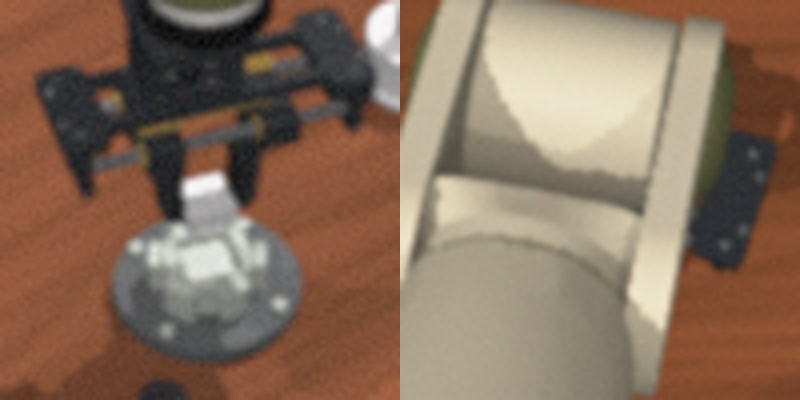

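Run:
```python
from h import *
c=load('s2'); h=cv2.cvtColor(c['color'],cv2.COLOR_BGR2HSV)
m=((h[...,2]>222)&(h[...,1]<60)).astype(np.uint8); n,L,st,ce=cv2.connectedComponentsWithStats(m)
for i in range(1,n):
    if 295<ce[i][0]<325 and 175<ce[i][1]<200 and st[i,4]>10: print(ce[i],st[i],world(c,ce[i],88.7))
o=load('scene0'); hsv=cv2.cvtColor(o['color'],cv2.COLOR_BGR2HSV)
mk=(hsv[...,1]<110)&((hsv[...,0]>25)|(hsv[...,1]<60))
mm=mk[180:240,280:345].astype(np.uint8); k=max(cv2.findContours(mm,0,1)[0],key=cv2.contourArea)
hh=cv2.convexHull(k)[:,0]+[280,180]; w=world(o,hh,12); w=w[w[:,0]>545]
A=np.c_[2*w[:,:2],np.ones(len(w))]; s=np.linalg.lstsq(A,(w[:,:2]**2).sum(1),rcond=None)[0]; print('plate scene',s[:2],np.sqrt(s[2]+s[0]**2+s[1]**2))
```

```text
[310.31034483 185.86206897] [307 184   8   5  29] [[548.72154171   3.37754874  88.7       ]]
plate scene [560.60233865  -3.71803378] 62.70943574267494
```

Request:
carry_out(steps=[[[0, 0, 0.06, 0], [0, 0, 0.11, 0], [0, 0, 0.14, 0], [0, 0, 0.16, 0], [0, 0, 0.175, 0], [0, 0, 0.185, 0], [0, 0, 0.19, 0], [0, 0, 0.19, 0], [0, 0, 0.19, 0]]])

```text
time: 6.75
tool_pos: [558.2, -0.3, 43.9]
eef_rot: [[-0.948, 0.319, 0.0], [0.319, 0.948, -0.0], [-0.0, 0.0, -1.0]]
force: [-0.2, -0.4, -0.1]
finger_gap: 31.4
grasp_force: 20.0
```

Request:
carry_out(steps=[[[0, 0, 0.005, 0], [0, 0, 0.01, 0], [0, 0, 0.014, 0], [0, 0, 0.017, 0], [0, 0, 0.02, 0], [0, 0, 0.023, 0], [0, 0, 0.023, 0], [0, 0, 0.023, 0]]])

```text
time: 7.55
tool_pos: [558.3, -0.4, 39.2]
eef_rot: [[-0.948, 0.319, 0.0], [0.319, 0.948, -0.0], [-0.0, 0.0, -1.0]]
force: [1.7, -0.9, 0.6]
finger_gap: 31.2
grasp_force: 20.0
```

Request:
carry_out(steps=[[[0, 0, 0.004, 0], [0, 0, 0.006, 0], [0, 0, 0.006, 0], [0, 0, 0.006, 0]]])

```text
time: 7.95
tool_pos: [558.3, -0.4, 38.0]
eef_rot: [[-0.948, 0.319, 0.0], [0.319, 0.948, -0.0], [-0.0, 0.0, -1.0]]
force: [3.0, -1.9, 0.0]
finger_gap: 31.6
grasp_force: 19.9
```

Request:
carry_out(steps=[[[0, 0, 0, 0], [0, 0, 0, 0], [0, 0, 0, 0], [0, 0, 0, 0], [0, 0, 0, 0], [0, 0, -0.1, 0], [0, 0, -0.3, 0], [0, 0, -0.5, 0], [0, 0, -0.7, 0], [0, 0, -0.7, 0]]], fingers=110)

```text
time: 8.95
tool_pos: [560.1, -0.6, 183.2]
eef_rot: [[-0.948, 0.319, 0.009], [0.319, 0.948, -0.002], [-0.009, 0.001, -1.0]]
force: [0.3, 0.5, 1.5]
finger_gap: 50.0
grasp_force: 0.0
```

Request:
carry_out(steps=[[[0.2, 0.25, 0, 0.15], [0.4, 0.5, 0, 0.3], [0.6, 0.75, 0, 0.45], [0.77, 1, 0, 0.6], [0.77, 1, 0, 0.75], [0.77, 1, 0, 0.9], [0.77, 1, 0, 1], [0.77, 1, 0, 1], [0.77, 1, 0, 1]]])

```text
time: 9.85
tool_pos: [475.8, 238.2, 177.4]
eef_rot: [[-0.446, 0.895, -0.001], [0.895, 0.446, -0.0], [0.0, -0.001, -1.0]]
force: [0.7, -0.0, 0.8]
finger_gap: 50.1
grasp_force: 0.0
```

Request:
carry_out(steps=[[[0, 0, 0, 0.18], [0, 0, 0, 0.36], [0, 0, 0, 0.54], [0, 0, 0, 0.72], [0, 0, 0, 0.9], [0, 0, 0, 1], [0, 0, 0, 1], [0, 0, 0, 1]]])

```text
time: 10.65
tool_pos: [476.0, 238.1, 177.8]
eef_rot: [[0.316, 0.949, -0.0], [0.949, -0.316, -0.0], [-0.0, -0.0, -1.0]]
force: [-0.0, -0.7, 0.6]
finger_gap: 50.1
grasp_force: 0.0
```

Run:
```python
from h import *
t=snap('top','t3'); s=snap('scene','s3'); st=env.get_state(); print(st['tool_pos'],np.round(st['eef_rot'],3),st['joint_positions'])
def rectify(c,x,y,z,W,S):
    u=np.linspace(W/2,-W/2,S); X,Y=np.meshgrid(u,u,indexing='ij'); p=pix(c,np.c_[(x+X).ravel(),(y+Y).ravel(),np.full(X.size,z)]).astype(np.float32)
    return cv2.remap(c['color'],p[:,0].reshape(S,S),p[:,1].reshape(S,S),cv2.INTER_CUBIC)
t0=load('top0');s0=load('scene0')
a=np.hstack([rectify(t,558.2,-.3,45,100,380),cv2.resize(s['color'][180:240,280:340],(380,380),interpolation=2)])
b=np.hstack([rectify(t0,483,262,73,100,200),rectify(s0,483,262,73,100,200),cv2.resize(s['color'][80:180,300:400],(200,200),interpolation=2),np.zeros((200,160,3),np.uint8)])
cv2.imwrite('pics/m4.png',np.vstack([a,b]))
```

```text
[476.0073697  238.22925437 177.83745063] [[ 0.317  0.948 -0.   ]
 [ 0.948 -0.317 -0.   ]
 [-0.    -0.    -1.   ]] [1.39663554e+01 2.19761586e+01 8.96249920e+01 3.12684265e-04
 6.84077556e+01 3.24638867e+01]
```

View pics/m4.png

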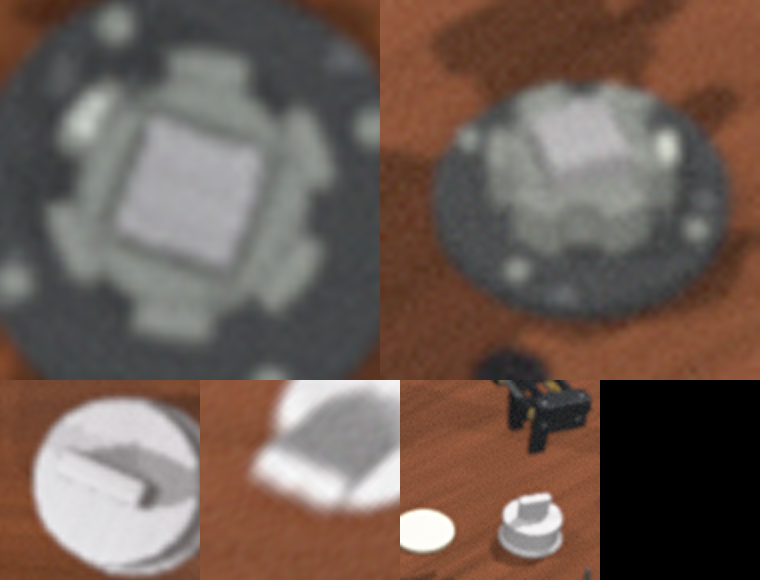

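Request:
carry_out(steps=[[[0.124, 0.002, 0, 0.12], [0.124, 0.002, 0.1, 0.12], [0.124, 0.002, 0.25, 0.12], [0.124, 0.002, 0.4, 0.12], [0.124, 0.002, 0.52, 0.12], [0.124, 0.002, 0.6, 0.12], [0.124, 0.002, 0.64, 0.12], [0.124, 0.002, 0.655, 0.12], [0.124, 0.002, 0.655, 0.12], [0.124, 0.002, 0.655, 0.12], [0.124, 0.002, 0.655, 0.12]]])

```text
time: 11.85
tool_pos: [484.6, 261.9, 47.7]
eef_rot: [[0.407, 0.914, 0.001], [0.914, -0.407, 0.0], [0.001, 0.001, -1.0]]
force: [0.1, 0.2, 0.4]
finger_gap: 50.0
grasp_force: 0.0
```

Request:
carry_out(steps=[[[0, 0, 0, 0], [0, 0, 0, 0], [0, 0, 0, 0], [0, 0, 0, 0], [0, 0, 0, 0], [0, 0, 0, 0], [0, 0, 0, 0], [0, 0, 0, 0], [0, 0, 0, 0], [0, 0, 0, 0]]], fingers=255, force=30)

```text
time: 12.85
tool_pos: [484.1, 261.8, 46.9]
eef_rot: [[0.407, 0.913, -0.0], [0.913, -0.407, 0.0], [-0.0, -0.0, -1.0]]
force: [-3.2, 1.1, 2.7]
finger_gap: 13.7
grasp_force: 30.0
```

Request:
carry_out(steps=[[[0, 0, -0.08, 0], [0, 0, -0.2, 0], [0, 0, -0.3, 0], [0, 0, -0.35, 0], [0, 0, -0.35, 0], [-0.08, 0.06, -0.35, 0], [-0.18, 0.15, -0.35, 0], [-0.3, 0.25, -0.35, 0], [-0.42, 0.35, -0.35, 0], [-0.52, 0.43, -0.35, 0]]])

```text
time: 13.85
tool_pos: [520.4, 130.1, 115.5]
eef_rot: [[0.407, 0.913, -0.002], [0.913, -0.407, -0.0], [-0.001, -0.002, -1.0]]
force: [-0.1, 0.1, -3.6]
finger_gap: 13.7
grasp_force: 30.0
```

Request:
carry_out(steps=[[[-0.12, 0.1, 0, 0], [-0.24, 0.2, 0, 0], [-0.36, 0.3, 0, 0], [-0.44, 0.37, 0, 0], [-0.49, 0.41, 0, 0], [-0.515, 0.43, 0, 0], [-0.526, 0.441, 0, 0], [-0.526, 0.441, 0, 0], [-0.526, 0.441, 0, 0], [-0.526, 0.441, 0, 0]]])

```text
time: 14.85
tool_pos: [558.1, 0.4, 116.9]
eef_rot: [[0.406, 0.914, -0.0], [0.914, -0.406, 0.0], [0.0, -0.0, -1.0]]
force: [0.3, 0.2, -3.7]
finger_gap: 13.5
grasp_force: 30.0
```

Run:
```python
from h import *
s=snap('scene','s4'); st=env.get_state(); print(st['tool_pos'],np.round(st['eef_rot'],3),st['joint_positions'],st['force'])
cv2.imwrite('pics/m5.png',cv2.resize(s['color'][130:240,250:370],(720,660))[:600])
# predicted circle for cap rim outer at r47 if concentric with tool, and top r43
im=s['color'].copy()
z=st['tool_pos'][2]-46.9; th=np.linspace(0,2*np.pi,400)
for r,zz in((47,z),(43,z+41)):
    for p in pix(s,np.c_[st['tool_pos'][0]+r*np.cos(th),st['tool_pos'][1]+r*np.sin(th),np.full(400,zz)]): im[int(round(p[1])),int(round(p[0]))]=(0,0,255)
for p in pix(s,np.c_[558.2+62*np.cos(th),-.3+62*np.sin(th),np.full(400,12)]): im[int(round(p[1])),int(round(p[0]))]=(0,255,0)
cv2.imwrite('pics/m5.png',np.hstack([cv2.resize(q[140:240,260:360],(400,400),interpolation=2) for q in(s['color'],im)]))
```

```text
[5.58191513e+02 3.12892261e-01 1.16996379e+02] [[ 0.406  0.914  0.   ]
 [ 0.914 -0.406  0.   ]
 [ 0.     0.    -1.   ]] [-1.19943999e+01  2.89973015e+01  8.88753960e+01  1.89218128e-03
  6.21220904e+01  1.19706051e+01] [-0.26931088  0.20489552 -3.65480155]
```

View pics/m5.png

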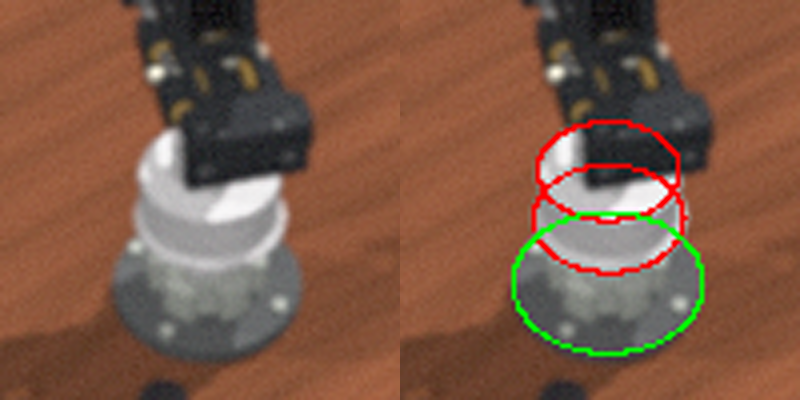

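Request:
carry_out(steps=[[[0, 0, 0.05, 0], [0, 0, 0.1, 0], [0, 0, 0.14, 0], [0, 0, 0.16, 0], [0, 0, 0.17, 0], [0, 0, 0.18, 0], [0, 0, 0.185, 0], [0, 0, 0.19, 0], [0, 0, 0.19, 0], [0, 0, 0.19, 0]]])

```text
time: 15.9
tool_pos: [558.3, -0.2, 79.1]
eef_rot: [[0.407, 0.913, 0.0], [0.913, -0.407, -0.0], [0.0, 0.0, -1.0]]
force: [0.0, -0.1, -3.1]
finger_gap: 13.8
grasp_force: 30.0
```

Request:
carry_out(steps=[[[0, 0, 0.005, 0], [0, 0, 0.01, 0], [0, 0, 0.015, 0], [0, 0, 0.02, 0], [0, 0, 0.025, 0], [0, 0, 0.025, 0], [0, 0, 0.025, 0]]])

```text
time: 16.6
tool_pos: [558.3, -0.2, 73.9]
eef_rot: [[0.407, 0.913, -0.0], [0.913, -0.407, 0.0], [-0.0, -0.0, -1.0]]
force: [-0.5, -0.1, -3.5]
finger_gap: 13.8
grasp_force: 30.0
```

Request:
carry_out(steps=[[[0, 0, 0.003, 0], [0, 0, 0.006, 0], [0, 0, 0.008, 0], [0, 0, 0.008, 0], [0, 0, 0.008, 0]]])

```text
time: 17.1
tool_pos: [558.4, -0.3, 72.8]
eef_rot: [[0.407, 0.913, 0.0], [0.913, -0.407, -0.0], [0.0, 0.0, -1.0]]
force: [-2.4, 0.6, 5.8]
finger_gap: 13.7
grasp_force: 30.0
```

Request:
carry_out(steps=[[[0, 0, 0, 0], [0, 0, 0, 0], [0, 0, 0, 0], [0, 0, 0, 0.05], [0, 0, 0, 0.1], [0, 0, 0, 0.15], [0, 0, 0, 0.2], [0, 0, 0, 0.25], [0, 0, 0, 0.3], [0, 0, 0, 0.35], [0, 0, 0, 0.4], [0, 0, 0, 0.45]]], fingers=207, force=10)

```text
time: 18.3
tool_pos: [558.2, -0.4, 72.2]
eef_rot: [[0.699, 0.715, -0.0], [0.715, -0.699, -0.0], [-0.0, 0.0, -1.0]]
force: [-1.4, 0.4, -0.3]
finger_gap: 17.0
grasp_force: 3.2
```

```bash
python3 -c "
from h import *
s=env.get_state();print(s['force'],s['wrist_torque'],s['finger_gap'])"
```

```text
[-1.37559614  0.41463798 -0.27614784] [-0.11743086  0.24226668  0.10330282] 16.99265550322132
```

Fingers are turning the cap (small torque). Continue.

Request:
carry_out(steps=[[[0, 0, 0, 0.05], [0, 0, 0, 0.1], [0, 0, 0, 0.15], [0, 0, 0, 0.2], [0, 0, 0, 0.25], [0, 0, 0, 0.3]]])

```text
time: 18.9
tool_pos: [558.2, -0.3, 72.2]
eef_rot: [[0.847, 0.532, -0.0], [0.532, -0.847, -0.0], [-0.0, 0.0, -1.0]]
force: [-0.3, -0.7, 1.3]
finger_gap: 16.6
grasp_force: 3.4
```

```bash
python3 -c "
from h import *
s=env.get_state();print(s['force'],s['wrist_torque'],s['finger_gap'])"
```

```text
[-0.27987884 -0.68997014  1.28833456] [-0.17188521  0.34536705  0.05391819] 16.557880406559544
```

Request:
carry_out(steps=[[[0, 0, 0, 0.05], [0, 0, 0, 0.1], [0, 0, 0, 0.15], [0, 0, 0, 0.2], [0, 0, 0, 0.25], [0, 0, 0, 0.3]]])

```text
time: 19.5
tool_pos: [558.2, -0.2, 72.0]
eef_rot: [[0.948, 0.32, -0.0], [0.32, -0.948, 0.0], [-0.0, -0.0, -1.0]]
force: [0.1, 0.4, -2.6]
finger_gap: 16.5
grasp_force: 1.6
```

Run:
```python
from h import *
st=env.get_state();print(st['force'],st['wrist_torque'],st['finger_gap'])
s=snap('scene','s5'); im=s['color'].copy(); th=np.linspace(0,2*np.pi,400)
for zc,col in((26,(0,0,255)),(12,(0,255,0))):
  for p in pix(s,np.c_[558.2+47*np.cos(th),-.3+47*np.sin(th),np.full(400,zc)]): im[int(round(p[1])),int(round(p[0]))]=col
cv2.imwrite('pics/m6.png',np.hstack([cv2.resize(q[140:240,260:360],(400,400),interpolation=2) for q in(s['color'],im)]))
```

```text
[ 0.07919986  0.40384518 -2.56313965] [0.03059498 0.10941298 0.04557786] 16.46653205137996
```

View pics/m6.png

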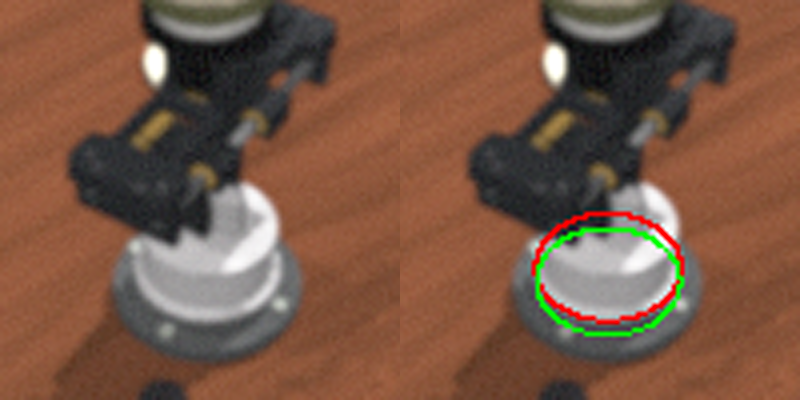

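Request:
carry_out(steps=[[[0, 0, 0, -0.03], [0, 0, 0, -0.06], [0, 0, 0, -0.1], [0, 0, 0, -0.1]]])

```text
time: 19.95
tool_pos: [558.4, -0.3, 72.4]
eef_rot: [[0.918, 0.396, 0.0], [0.396, -0.918, -0.0], [0.0, 0.0, -1.0]]
force: [0.1, -0.6, -0.2]
finger_gap: 16.8
grasp_force: 0.0
```

```bash
cat > rim.py <<'E'
from h import *
st=env.get_state();print(st['force'],st['wrist_torque'][2],st['finger_gap'])
s=env.capture('scene'); g=cv2.cvtColor(s['color'],6).astype(np.float32)
# front edge of rim: bright -> dark, score per rim height
a=np.radians(np.arange(-75,6,3))
for z in range(8,32,2):
    f=lambda r:cv2.remap(g,*np.split(pix(s,np.c_[558.2+r*np.cos(a),-.3+r*np.sin(a),np.full(len(a),z)]).astype(np.float32),2,1),1).mean()
    print(z,round(f(45)-f(50),1),end='; ')
E
python3 rim.py
```

```text
[ 0.0705812  -0.5674361  -0.18495389] -0.01939580330944005 16.760984087221235
8 27.2; 10 41.6; 12 52.6; 14 54.7; 16 45.4; 18 29.8; 20 8.9; 22 -8.5; 24 -21.5; 26 -26.5; 28 -25.0; 30 -19.2;
```

Request:
carry_out(steps=[[[0, 0, 0, 0], [0, 0, 0, 0], [0, 0, 0, 0], [0, 0, -0.1, 0], [0, 0, -0.3, 0], [0, 0, -0.5, 0], [0, 0, -0.6, 0], [0, 0, -0.6, 0], [0, 0, -0.6, 0]]], fingers=110)

```text
time: 20.9
tool_pos: [558.0, -0.2, 191.5]
eef_rot: [[0.919, 0.395, -0.001], [0.395, -0.919, 0.0], [-0.001, -0.0, -1.0]]
force: [0.0, -0.0, 0.1]
finger_gap: 49.9
grasp_force: 0.0
```

```bash
python3 rim.py
python3 - <<'E'
from h import *
s=snap('scene','s6'); im=s['color'].copy(); th=np.linspace(0,2*np.pi,400)
for r,zc,col in((47,12,(0,0,255)),(43,53,(0,255,0))):
  for p in pix(s,np.c_[558.2+r*np.cos(th),-.3+r*np.sin(th),np.full(400,zc)]): im[int(round(p[1])),int(round(p[0]))]=col
cv2.imwrite('pics/m7.png',np.hstack([cv2.resize(q[140:240,260:360],(400,400),interpolation=2) for q in(s['color'],im)]))
E
```

```text
[ 0.03043682 -0.02028221  0.11145309] 0.011917382633793914 49.922269832131576
8 26.5; 10 39.3; 12 49.4; 14 51.7; 16 43.4; 18 28.9; 20 9.1; 22 -8.1; 24 -21.5; 26 -26.1; 28 -23.8; 30 -17.8;
```

View pics/m7.png

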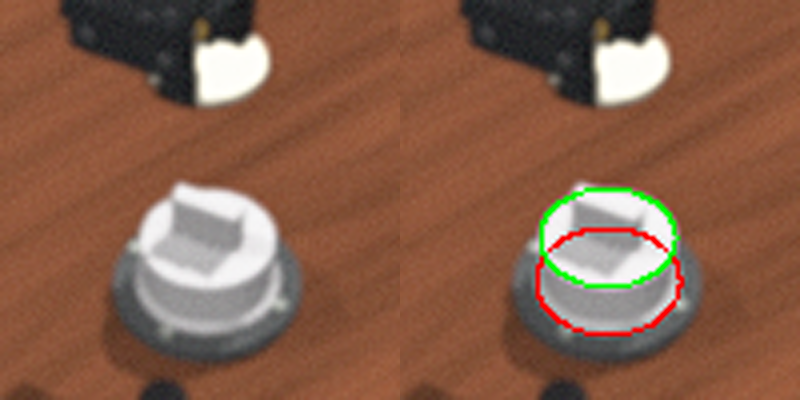

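Request:
carry_out(steps=[[[0, 0, 0, 0], [0, 0, 0.15, 0], [0, 0, 0.3, 0], [0, 0, 0.4, 0], [0, 0, 0.47, 0], [0, 0, 0.5, 0], [0, 0, 0.515, 0], [0, 0, 0.515, 0], [0, 0, 0.515, 0], [0, 0, 0.515, 0]]], fingers=255)

```text
time: 22.0
tool_pos: [558.6, -0.3, 89.9]
eef_rot: [[0.919, 0.395, 0.001], [0.395, -0.919, -0.0], [0.001, 0.001, -1.0]]
force: [-0.8, 0.1, -0.7]
finger_gap: 0.5
grasp_force: 0.0
```

Request:
carry_out(steps=[[[0, 0, 0.005, 0], [0, 0, 0.01, 0], [0, 0, 0.015, 0], [0, 0, 0.018, 0], [0, 0, 0.018, 0]]])

```text
time: 22.5
tool_pos: [558.2, -0.2, 85.6]
eef_rot: [[0.919, 0.395, -0.0], [0.395, -0.919, 0.0], [-0.0, -0.0, -1.0]]
force: [0.9, 0.2, -0.0]
finger_gap: 0.7
grasp_force: 0.0
```

No contact at 85.6, so the cap top is at or below 85.6 mm, which means it is home (nominal 85). Retreat and hand in.

Request:
carry_out(steps=[[[0, 0, -0.1, 0], [0, 0, -0.3, 0], [0, 0, -0.5, 0], [0, 0, -0.5, 0], [0, 0, -0.5, 0], [0, 0, -0.5, 0]]])

```text
time: 23.1
tool_pos: [557.7, -0.1, 184.4]
eef_rot: [[0.919, 0.395, -0.002], [0.395, -0.919, 0.001], [-0.002, -0.001, -1.0]]
force: [-0.2, 0.2, -0.8]
finger_gap: 0.3
grasp_force: 0.0
```

```bash
python3 -c "
from rig import env
print(env.finish_job())"
```

```text
the job is handed in; nothing more can be done
None
```

The square blank lies flat in the die cavity and the cap is home over it and released; I handed the job in at about 23 s, and no verdict came back.

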